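# Tip the empty pill vials into the recycling tub

### The job

Pick up the tray of empty pill vials by its handle and tip all five vials over its lip into the white tub. Then put the empty tray back on the cork mat, centred and standing flat, and let go. Leave the other things on the counter where they are and do not upset the tub.

Things in the scene. Friction and masses are not known exactly. Their poses are not given: they have to be found in the camera images.
- tray: aluminium tray, 183 (x) by 214 mm (y), about 0.3 kg, standing on the mat with the vials in it. Origin: under its floor, below the handle; z up, -x to the pouring lip. Flat floor 5 mm thick, x -50 to +76; walls 45 mm high at the back (x = +80) and sides (y = +-100); in front no wall, only a ramp rising outwards at 20 degrees from x = -50 to the lip. A bridge handle spans it along y
- tray_grip (a point): centre of the tray's wooden handle bar, 118 mm above the tray's origin: a straight bar along the tray's y, 14 mm thick (x), 24 mm tall (z), 200 mm free length between two thin upright end plates; axes as the tray
- tray_lip (a point): middle of the top edge of the tray's pouring lip, at tray x = -97, z = 22 mm; axes as the tray
- tub: open rectangular white plastic tub standing loose on the counter, 240 mm (x) by 300 mm (y), 120 mm high, walls and floor 5 mm, about 0.9 kg. Origin: centre of its underside, z up
- mat: flat cork mat fixed on the counter, 250 mm (x) by 290 mm (y), 4 mm thick. Origin: centre of its underside, z up. It and the tub can be on either side
- vial1: empty amber pill vial with white cap lying in the tray, 30 mm across, 54 mm long, about 22 g. Origin: its middle; y along its length, cap at +y
- vial2: empty amber pill vial with white cap lying in the tray, 30 mm across, 54 mm long, about 22 g. Origin: its middle; y along its length, cap at +y
- vial3: empty amber pill vial with white cap lying in the tray, 30 mm across, 54 mm long, about 22 g. Origin: its middle; y along its length, cap at +y
- vial4: empty amber pill vial with white cap lying in the tray, 30 mm across, 54 mm long, about 22 g. Origin: its middle; y along its length, cap at +y
- vial5: empty amber pill vial with white cap lying in the tray, 30 mm across, 54 mm long, about 22 g. Origin: its middle; y along its length, cap at +y
- tin: tin can, 72 mm across, 100 mm high, standing on the counter, not part of the job. Origin: centre of its underside, z up
- jar: glass jar with black lid, 70 mm across, 110 mm high, standing on the counter, not part of the job. Origin: centre of its underside, z up
- syrup_tall: amber medicine bottle, 58 mm across, 150 mm high, standing on the counter, not part of the job. Origin: centre of its underside, z up
- syrup_short: amber medicine bottle, 52 mm across, 115 mm high, standing on the counter, not part of the job. Origin: centre of its underside, z up
- pills: small amber pill bottle, 44 mm across, 75 mm high, standing on the counter, not part of the job. Origin: centre of its underside, z up
Not all that is in view belongs to the job. Leave any pink or red look-alike of the vial2 alone. What is shaped like the vial5 but pink is not meant.

How it is judged (in metres and radians):
On the way, in this order (a step that is already met when the one before it is completed fails the run):
1. the lifted tray is tipped (by more than about 14 degrees) at the tub (angle between tray's own z axis and vertical above 0.25 rad and height (world z) of tray above 0.06 m and horizontal distance between tray and tub below 0.28 m), for 0.05 s.
2. all five vials are in the tub (x of vial1 in the frame of tub between -0.12 and 0.12 m and y of vial1 in the frame of tub between -0.15 and 0.15 m and z of vial1 in the frame of tub between 0 and 0.115 m and x of vial2 in the frame of tub between -0.12 and 0.12 m and y of vial2 in the frame of tub between -0.15 and 0.15 m and z of vial2 in the frame of tub between 0 and 0.115 m and x of vial3 in the frame of tub between -0.12 and 0.12 m and y of vial3 in the frame of tub between -0.15 and 0.15 m and z of vial3 in the frame of tub between 0 and 0.115 m and x of vial4 in the frame of tub between -0.12 and 0.12 m and y of vial4 in the frame of tub between -0.15 and 0.15 m and z of vial4 in the frame of tub between 0 and 0.115 m and x of vial5 in the frame of tub between -0.12 and 0.12 m and y of vial5 in the frame of tub between -0.15 and 0.15 m and z of vial5 in the frame of tub between 0 and 0.115 m), for 0.2 s.
At the end, for the whole second after the job is handed in: All five vials lie in the tub below its rim (centres under 115 mm high); tub upright (0.08 rad); empty tray released, flat on the mat (tilt under 0.08 rad, origin within 60 mm of the mat's centre, under 12 mm above its underside); tray, tub and vials at rest (all of step 2 and linear speed of each of vial1, vial2, vial3, vial4, vial5, tray, tub below 0.03 m/s and angle between each of tray, tub's own z axis and vertical below 0.08 rad and horizontal distance between tray and mat below 0.06 m and z of tray in the frame of mat below 0.012 m); the robot touches nothing.
It fails at once if the tub is upset (tilted over 0.35 rad) or shoved more than 80 mm (angle between tub's own z axis and vertical above 0.35 rad or distance of tub from where it was at the start of the episode above 0.08 m).
It fails at once if another thing on the counter is knocked over (tilted over 0.5 rad) or shifted more than 40 mm (distance of any of tin, jar, syrup_tall, syrup_short, pills from where it was at the start of the episode above 0.04 m or angle between any of tin, jar, syrup_tall, syrup_short, pills's own z axis and vertical above 0.5 rad).
It also fails if it takes over 69 s, if anything falls off the work surface, if the arm or the gripper's body presses on something with over 40 N, if the wrist force passes 120 N, or if a joint passes its speed limit or range.

### The arm

A 6-joint arm with a two-finger parallel gripper is mounted at the origin on the work surface. World frame = base frame: x ahead of the robot, y to its left, z up, the work surface at z = 0. Lengths are in mm, angles in rad, forces in N, time in s.
With the tool pointing down it reaches from about 275 to 750 mm from the base axis. Payload 10.2 kg.
Tool frame: the origin (TCP) lies midway between the tips of the shut fingers; the grasp point (between the pads) lies grasp_offset behind it (grasp_offset is the distance from the TCP to the grasp point, in mm); x points along the fingers, z is the direction in which the jaws open and shut, and the axes are right-handed (so a half turn about x gives the same grasp; the last joint's range is limited). The gripper opens to 85 mm and grips with 20 to 120 N. Pads are 22 mm wide; open, the fingers measure 114 mm over their backs; the gripper's body (76 mm by 85 mm) begins 54 mm behind the grasp point. The pads swing forward as they close: fully open they stand 13 mm farther back than shut.
Start: joints at [1.032, 0.313, 1.498, -0, 1.331, -0.223], TCP at [163.066, 499.04, 231.294] pointing down, gripper open.
Joint ranges: [-2.94, 2.94], [-0.97, 2.17], [0.19, 2.56], [-1.23, 4.37], [0.02, 3.11], [-2.88, 2.88]. Speed limits (rad/s): [2.39, 2.39, 3.01, 3.14, 3.14, 3.14].

### API

Orientations are given as a unit quaternion [w, x, y, z].
In Python, from rig import sense, capture, calibration, finish_job, grasp_offset gives the robot as it stands.
- The arm moves only by the shell command python3 -m jog 'ROWS' [FORCE]. ROWS is JSON, a list of rows, each an object with "linear": the shift along the tool's x, y, z scaled (see below), a list of three; "rotation": the turn, a rotation vector about the tool's x, y, z scaled (see below), a list of three; "grip": the finger opening in mm, from 0 to 85.4. A call has 1 to 20 rows; each row is the pose to reach, as a shift and turn from the pose measured when the call began, along the tool's axes at that moment; what a row does not reach only later rows make up. The controller multiplies each number of a shift by 0.3 m and each number of a turn by 0.5 rad. A row lasts 1/12 s, in which the tool goes at most 41.7 mm and 7.16 degrees, less where a joint would pass 70% of its speed; a pose out of reach is approached as far as the arm can. A call with a number of a shift or a turn outside -1 to 1 is refused whole. A call with a gripper value outside its range is refused whole. The fingers move at their own pace and stop on an object; FORCE is the grip in N (left out, the last holds). Time passes only in rows, so rows that repeat a pose let the fingers close. It gives the time, the measured TCP pose, the force and the opening at its end, in the units of the state.
- sense(): the state, without advancing time (a new reading comes with each control period).
- capture(name): name is "scene" or "side" or "wrist"; returns (picture, depth): 480x640x3 uint8, red, green, blue; 480x640 float32, mm along the optical axis (not along the pixel's ray), 0 where there is no reading.
- calibration(name): a dict with "intrinsics" (3x3 intrinsics, pixels), "dist" ([k1, k2, p1, p2, k3] as OpenCV has them; the pictures are not rectified), "world_from_camera" (4x4, takes a point from camera to world coordinates). Camera axes: x right, y up, looking along -z (the intrinsics and any distortion apply to the point x, -y, -z); pixel columns grow to the right and rows downward; lengths in mm; the calibration is good to about 2 mm. A picture is of the moment at which its call begins: read the wrist's pose just before it. calibration takes no time and is no camera call; for the wrist camera it gives the pose at the moment of the call.
- finish_job(): hands the job in, once; it reports no verdict.
The state is a dict: "time_s": time; "joints": joint angles; "dq": joint speeds; "tau": joint torques, N m; "eef_pos": TCP position; "ee_rot": TCP orientation; "force": force on the tool from outside, world axes, zero at the start; "wrist_torque": the same for the moment, N m; "grip_width": opening from 0.0 (shut) to 1.0 (fully open).
Only numpy, scipy, OpenCV 4.12 (cv2) and the standard library are available. Lean on these libraries where they do the work, as an engineer would, in place of code of your own. Each camera call takes 0.05 s, during which the arm holds its last target.

## Working session

There is one attempt and no reset: what is moved stays moved. The work goes in short steps, Python scripts to look and compute and a shell command to move; the robot and the scene stay as the last step left them, time stands still between calls to the robot, and variables do not carry over. Pictures are saved under pics/ and viewed, and the job is handed in when it is done.

```bash
ls; mkdir -p pics; python3 - <<'E'
from rig import *
import cv2, numpy as np
print(sense(), grasp_offset)
for n in ["scene","side","wrist"]:
    c=calibration(n); print(n,np.round(c["intrinsics"],1).tolist(),c["dist"],np.round(c["world_from_camera"],3).tolist())
    p,d=capture(n); cv2.imwrite(f"pics/{n}0.png",p[:,:,::-1]); np.savez(f"{n}0.npz",p=p,d=d)
E
```

```text
pics
{'time_s': 0.0, 'joints': array([ 1.03163178e+00,  3.13437060e-01,  1.49843039e+00, -1.18687818e-05,
        1.33099399e+00, -2.23379442e-01]), 'dq': array([-8.54991003e-05, -7.03911472e-04, -1.20941701e-03,  2.02850718e-03,
       -1.04885391e-03,  4.34261456e-04]), 'tau': array([ 2.97016859e-04, -4.12268937e+01, -2.59743226e+01, -1.73308385e-04,
        3.99286626e-03, -3.21708023e-05]), 'eef_pos': array([162.91595539, 498.81538722, 230.74421576]), 'ee_rot': array([ 0.57198754, -0.41534262,  0.57280923,  0.41498235]), 'force': array([ 0.71917411,  0.72839276, -0.48024989]), 'wrist_torque': array([0.0122587 , 0.01632304, 0.01814039]), 'grip_width': 0.9997580896481175} 18.700000000000003
scene [[459.4, 0.0, 315.1], [0.0, 459.4, 240.2], [0.0, 0.0, 1.0]] [-0.02707018  0.          0.          0.          0.        ] [[-0.236, -0.748, 0.62, 1298.984], [0.972, -0.184, 0.147, 171.773], [0.005, 0.637, 0.771, 977.687], [0.0, 0.0, 0.0, 1.0]]
side [[516.2, 0.0, 319.8], [0.0, 516.2, 233.3], [0.0, 0.0, 1.0]] [-0.12488525  0.          0.          0.          0.        ] [[-0.991, 0.099, -0.085, 481.536], [-0.129, -0.635, 0.762, 802.172], [0.021, 0.766, 0.642, 767.406], [0.0, 0.0, 0.0, 1.0]]
wrist [[419.3, 0.0, 320.8], [0.0, 419.3, 238.6], [0.0, 0.0, 1.0]] [-0.07463189  0.          0.          0.          0.        ] [[0.311, -0.907, -0.283, 89.926], [0.95, 0.296, 0.094, 523.327], [-0.001, -0.299, 0.954, 371.662], [0.0, 0.0, 0.0, 1.0]]
```

View pics/scene0.png

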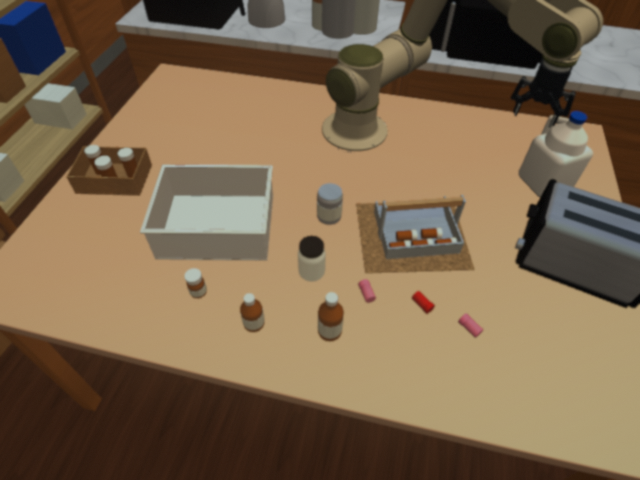

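View pics/side0.png

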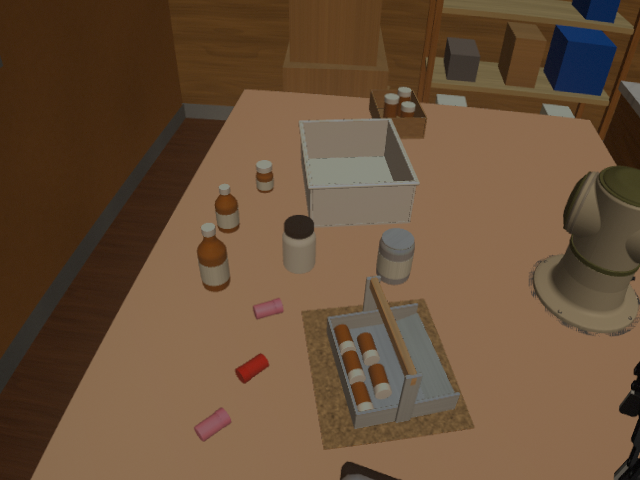

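View pics/wrist0.png

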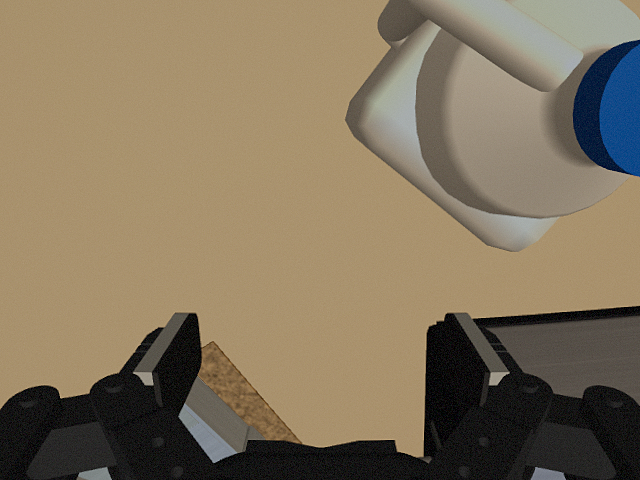

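The mat and tray are on the left (+y), in scene around (415,235). The tub is on the right (-y), around (212,212). The pink and red vials lie loose on the counter, and the tin and jar stand between tub and mat. I'll zoom in and measure next.

```bash
cat > h.py <<'E'
import numpy as np, cv2
from rig import calibration
def cloud(name,d,c=None):
    c=c or calibration(name)
    h,w=d.shape
    u,v=np.meshgrid(np.arange(w),np.arange(h))
    n=cv2.undistortPoints(np.stack([u,v],-1).reshape(-1,1,2).astype(float),c["intrinsics"],c["dist"]).reshape(h,w,2)
    P=np.stack([n[...,0]*d,-n[...,1]*d,-d],-1)
    T=np.array(c["world_from_camera"])
    return P@T[:3,:3].T+T[:3,3]
def ray(name,uv,z):
    c=calibration(name)
    n=cv2.undistortPoints(np.array(uv,float).reshape(-1,1,2),c["intrinsics"],c["dist"]).reshape(-1,2)
    T=np.array(c["world_from_camera"]); D=np.c_[n[:,0],-n[:,1],-np.ones(len(n))]@T[:3,:3].T
    t=(z-T[2,3])/D[:,2]; return T[:3,3]+D*t[:,None]
E
python3 - <<'E'
from h import *
a=np.load("side0.npz"); b=np.load("scene0.npz")
cv2.imwrite("pics/zside.png",cv2.resize(a["p"][270:445,290:480,::-1],None,fx=3.4,fy=3.4,interpolation=cv2.INTER_CUBIC))
cv2.imwrite("pics/zscene.png",cv2.resize(b["p"][180:280,340:480,::-1],None,fx=5,fy=5,interpolation=cv2.INTER_CUBIC))
# top-down height map from both, 2mm per px ; x 150..800 , y -450..450
H=np.zeros((330,460,3),np.uint8)
Z=np.full((330,460),-1.)
for n,q in(("side",a),("scene",b)):
    P=cloud(n,q["d"]); m=(q["d"]>0)
    X=P[m]; C=q["p"][m]
    i=((X[:,0]-150)/2).astype(int); j=((X[:,1]+450)/2).astype(int)
    k=(i>=0)&(i<330)&(j>=0)&(j<460)&(X[:,2]<250)
    o=np.argsort(X[k,2]); i=i[k][o];j=j[k][o]; z=X[k,2][o]; c=C[k][o]
    for t in range(len(z)):
        if z[t]>Z[i[t],j[t]]: Z[i[t],j[t]]=z[t]; H[i[t],j[t]]=c[t]
np.save("Z.npy",Z)
cv2.imwrite("pics/top.png",cv2.resize(H[:,:,::-1],None,fx=1.7,fy=1.7))
cv2.imwrite("pics/topz.png",cv2.resize(cv2.applyColorMap(np.clip(Z*1.5,0,255).astype(np.uint8),cv2.COLORMAP_JET),None,fx=1.7,fy=1.7))
E
```

```text
(no output)
```

View pics/zside.png

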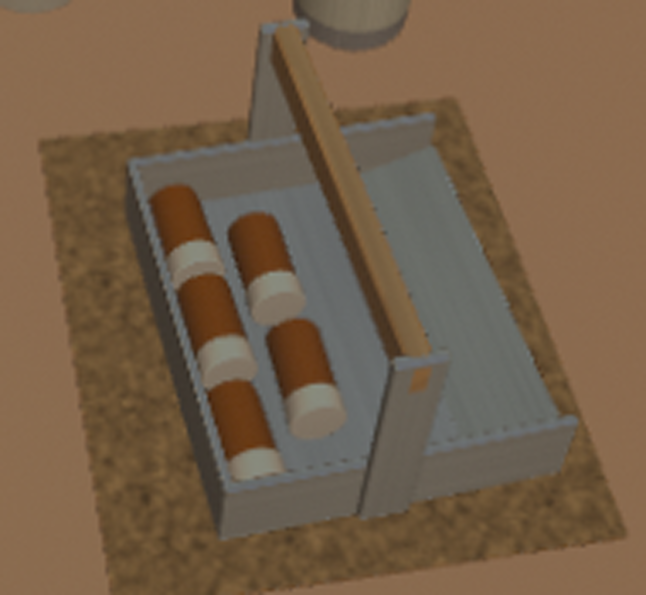

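View pics/zscene.png

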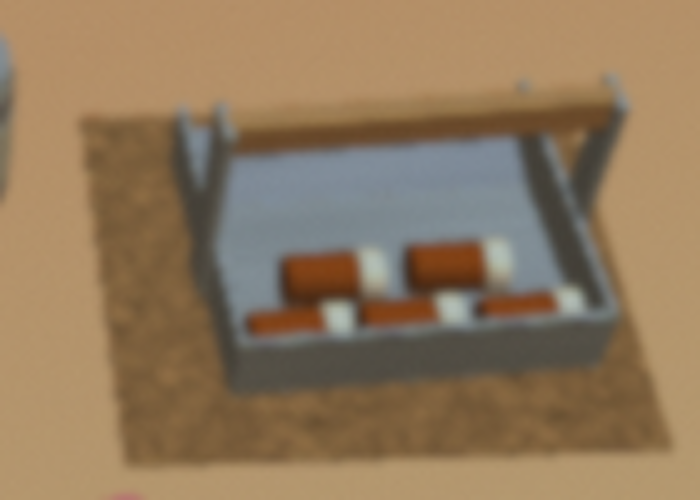

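View pics/top.png

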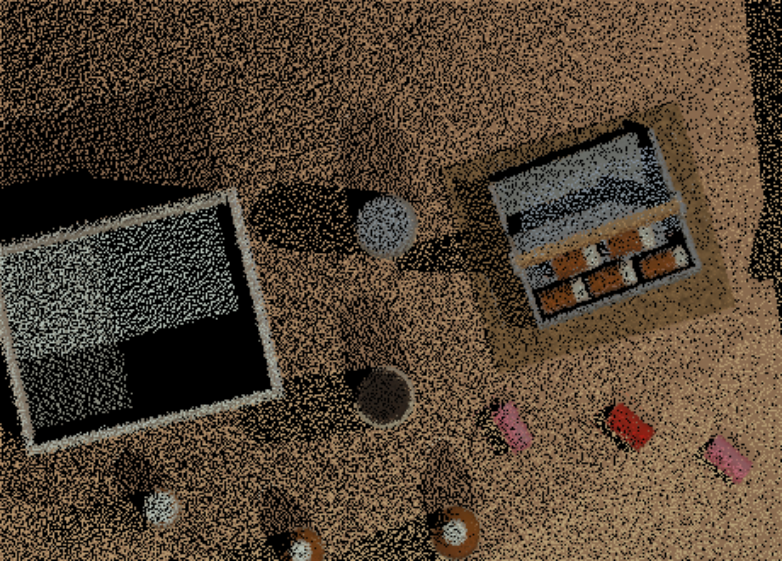

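View pics/topz.png

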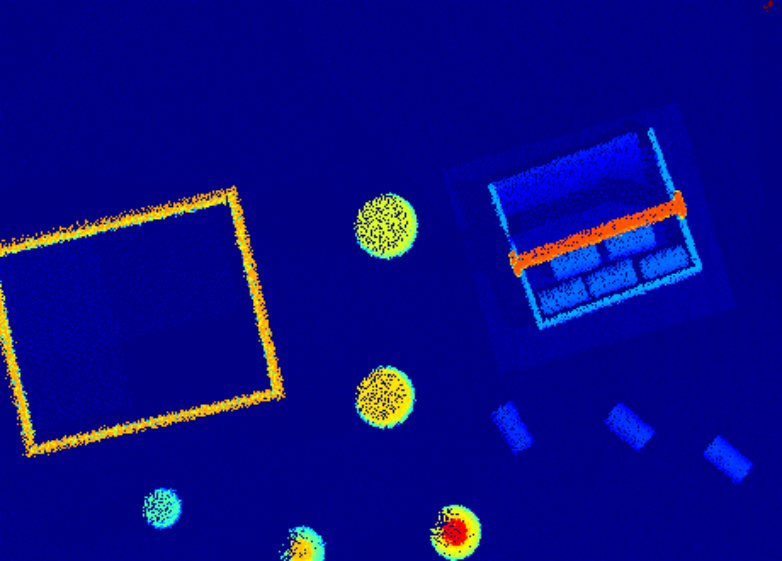

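In the zoomed and top views the ramp and lip face the robot (-x). All five vials lie behind the handle against the back wall. Next I'll fit the bar, tub rim and mat.

```bash
python3 - <<'E'
from h import *
from rig import sense
from scipy.spatial.transform import Rotation as R
for n in("side","scene"):
    q=np.load(n+"0.npz"); P=cloud(n,q["d"]); x,y,z=P[...,0],P[...,1],P[...,2]; p=q["p"].astype(int); ok=q["d"]>0
    box=ok&(x>330)&(x<520)&(y>130)&(y<380)
    wood=(p[...,0]-p[...,2]>35)
    m=box&(z>112)&(z<150)&wood
    r=cv2.minAreaRect(P[m][:,:2].astype(np.float32)); print(n,"bar",r,np.percentile(z[m],[5,50,95]),m.sum())
    t=ok&(z>112)&(z<128)&(y<-120)&(y>-520)&(x>330)&(x<720)
    X=P[t][:,:2]; r=cv2.minAreaRect(X.astype(np.float32)); print("tub",r)
    hsv=cv2.cvtColor(q["p"],cv2.COLOR_RGB2HSV)
    m=box*0; b2=ok&(x>250)&(x<600)&(y>50)&(y<450)&(z>-8)&(z<14)
    # mat: darker brown than table
    V=hsv[...,2]; mm=(b2&(V<130)&(hsv[...,1]>80)).astype(np.uint8)
    mm=cv2.morphologyEx(mm,cv2.MORPH_OPEN,np.ones((3,3)))
    r=cv2.minAreaRect(P[mm>0][:,:2].astype(np.float32)); print("mat",r,mm.sum(), "zmed",np.median(z[b2&(mm==0)]))
    cv2.imwrite(f"pics/mm_{n}.png",mm*255)
    if n=="side": print("tablesZ",np.median(z[b2&(mm==0)]))
    for nm,(cx,cy) in dict(tin=(415,5),jar=(615,4),tall=(775,85),pill=(750,-260)).items():
        k=ok&(np.hypot(x-cx,y-cy)<60)&(z>60); print(nm,np.round(np.median(P[k],0)),z[k].max())
s=sense(); A=R.from_quat(np.r_[s["ee_rot"][1:],s["ee_rot"][0]]).as_matrix(); print(np.round(A,3))
E
```

```text
side bar ((422.93255615234375, 253.04861450195312), (21.47186279296875, 214.7480926513672), 21.223709106445312) [119.02395338 133.99487745 136.59056035] 1189
tub ((527.0166015625, -296.3245544433594), (253.2129364013672, 318.4707336425781), 13.228217124938965)
mat ((428.94775390625, 239.03140258789062), (253.892822265625, 298.4252624511719), 15.77908992767334) 7676 zmed 1.2203657887412191
tablesZ 1.2203657887412191
tin [415.  21.  97.] 105.17077548984992
jar [613.  20. 101.] 114.45610207758523
tall [769.  98. 101.] 153.90162848669775
pill [ 744. -253.   76.] 80.16532965233796
scene bar ((428.30975341796875, 255.76309204101562), (27.438648223876953, 208.389404296875), 20.597217559814453) [117.28706884 130.67816956 135.77394994] 640
tub ((529.4880981445312, -295.92962646484375), (256.89984130859375, 314.4552307128906), 13.234393119812012)
mat ((434.7405090332031, 243.54049682617188), (243.24639892578125, 284.6401672363281), 15.449861526489258) 2260 zmed 0.6702491313146766
tin [433.   7.  97.] 104.80112329529504
jar [633.   5. 107.] 115.68227361926893
tall [790.  88. 102.] 153.67408286322143
pill [ 752. -258.   74.] 78.4556269271045
[[-0.    -0.951  0.311]
 [-0.001  0.311  0.951]
 [-1.     0.    -0.001]]
```

```bash
python3 -m jog '[{"linear":[0,-0.1,-0.05],"rotation":[0.15,0,0],"grip":85},{"linear":[0,-0.2,-0.1],"rotation":[0.35,0,0],"grip":85},{"linear":[0,-0.32,-0.16],"rotation":[0.55,0,0],"grip":85},{"linear":[0,-0.44,-0.2],"rotation":[0.75,0,0],"grip":85},{"linear":[0,-0.56,-0.26],"rotation":[0.9,0,0],"grip":85},{"linear":[0,-0.68,-0.31],"rotation":[0.95,0,0],"grip":85},{"linear":[0,-0.78,-0.36],"rotation":[0.98,0,0],"grip":85},{"linear":[0,-0.86,-0.4],"rotation":[1,0,0],"grip":85},{"linear":[0,-0.9,-0.41],"rotation":[1,0,0],"grip":85},{"linear":[0,-0.9,-0.41],"rotation":[1,0,0],"grip":85}]'
python3 - <<'E'
from rig import *
import cv2,numpy as np
from h import *
from scipy.spatial.transform import Rotation as R
s=sense(); A=R.from_quat(np.r_[s["ee_rot"][1:],s["ee_rot"][0]]).as_matrix(); print(s["time_s"],s["eef_pos"],s["joints"]);print(np.round(A,3))
c=calibration("wrist")
p,d=capture("wrist"); cv2.imwrite("pics/w1.png",p[:,:,::-1]); np.savez("w1.npz",p=p,d=d,T=c["world_from_camera"])
P=cloud("wrist",d,c); z=P[...,2]; m=(d>0)&(z>128)&(z<142)&(np.hypot(P[...,0]-425,P[...,1]-254)<130)&(p[...,0].astype(int)-p[...,2]>30)
X=P[m]; print(m.sum(),cv2.minAreaRect(X[:,:2].astype(np.float32)),np.median(X[:,2]))
E
```

```text
time_s: 0.98
eef_pos: [382.9, 296.9, 230.7]
ee_rot: [0.657, -0.26, 0.658, 0.259]
force: [-1.1, 0.9, 0.1]
grip_width: 0.997
0.9833 [382.89371011 296.94593908 230.70340816] [ 4.17651447e-01  2.24732403e-01  1.61484953e+00 -7.54334791e-04
  1.30299006e+00 -3.34333008e-01]
[[-0.001 -0.683  0.73 ]
 [-0.001  0.73   0.683]
 [-1.    -0.    -0.001]]
6084 ((422.6925964355469, 253.9996337890625), (18.463788986206055, 212.4222412109375), 18.144123077392578) 132.03784338788336
```

View pics/w1.png

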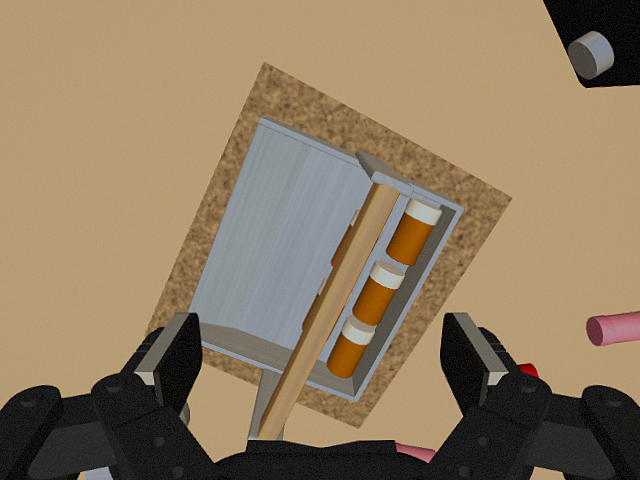

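The wrist view shows the bar running from about (265,438) to (386,187), with the vials behind it on the right. I'll refine its line and ends.

```bash
cat > wb.py <<'E'
from h import *
q=np.load("w1.npz"); c=dict(calibration("wrist")); c["world_from_camera"]=q["T"]
p,d=q["p"],q["d"]; P=cloud("wrist",d,c); z=P[...,2]
m=((d>0)&(z>129)&(z<145)&(np.hypot(P[...,0]-425,P[...,1]-254)<130)&(p[...,0].astype(int)-p[...,2]>40)).astype(np.uint8)
m=cv2.morphologyEx(m,cv2.MORPH_OPEN,np.ones((3,3)))>0
X=P[m]; l=cv2.fitLine(X[:,:2].astype(np.float32),cv2.DIST_HUBER,0,.01,.01).ravel()
t=(X[:,:2]-l[2:])@l[:2]; print("yaw",np.degrees(np.arctan2(-l[0],l[1])),"ends",np.percentile(t,[.5,99.5]),"ctr",l[2:]+l[:2]*np.percentile(t,[.5,99.5]).mean(),np.median(X[:,2]))
cs=p.astype(int); V=p.max(2)
mm=((d>0)&(z<12)&(z>-6)&(V<170)&(cs[...,0]-cs[...,2]>30)&(P[...,0]>260)&(P[...,0]<600)&(P[...,1]>70)&(P[...,1]<430)).astype(np.uint8)
mm=cv2.morphologyEx(mm,cv2.MORPH_OPEN,np.ones((5,5))); n,L,st,_=cv2.connectedComponentsWithStats(mm)
print(st[1:][st[1:,4]>500]); print(cv2.minAreaRect(P[mm>0][:,:2].astype(np.float32)))
o=p[:,:,::-1].copy(); o[m]=(0,255,0); o[mm>0]=(255,0,0); cv2.imwrite("pics/w1m.png",o)
E
python3 wb.py
```

```text
yaw -160.49258 ends [-87.75278677 110.10114247] ctr [422.05871294 254.70741315] 132.05684062148467
[[  147    63   364   365 23274]
 [  203   348    59    37   986]]
((430.0646667480469, 241.59735107421875), (253.71365356445312, 294.1346740722656), 15.828603744506836)
```

View pics/w1m.png

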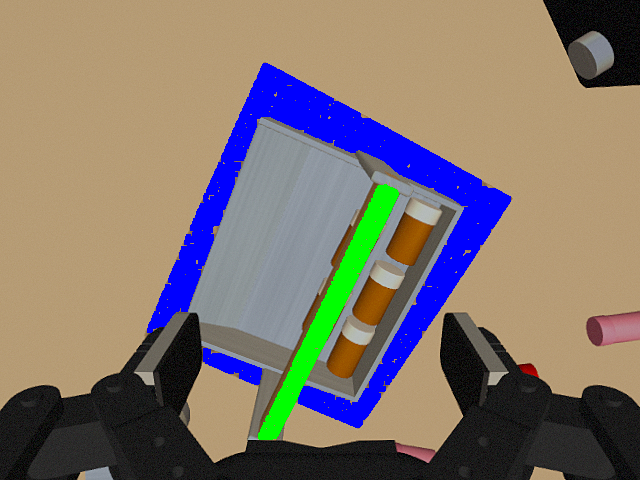

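```bash
python3 -m jog '[{"linear":[0,-0.07,0],"rotation":[0.2,0,0],"grip":85},{"linear":[0,-0.14,0],"rotation":[0.4,0,0],"grip":85},{"linear":[0,-0.19,0],"rotation":[0.6,0,0],"grip":85},{"linear":[0,-0.193,0],"rotation":[0.8,0,0],"grip":85},{"linear":[0,-0.193,0],"rotation":[0.824,0,0],"grip":85},{"linear":[0.05,-0.193,0],"rotation":[0.824,0,0],"grip":85},{"linear":[0.12,-0.193,0],"rotation":[0.824,0,0],"grip":85},{"linear":[0.2,-0.193,0],"rotation":[0.824,0,0],"grip":85},{"linear":[0.27,-0.193,0],"rotation":[0.824,0,0],"grip":85},{"linear":[0.32,-0.193,0],"rotation":[0.824,0,0],"grip":85},{"linear":[0.36,-0.193,0],"rotation":[0.824,0,0],"grip":85},{"linear":[0.39,-0.193,0],"rotation":[0.824,0,0],"grip":85},{"linear":[0.41,-0.193,0],"rotation":[0.824,0,0],"grip":85},{"linear":[0.42,-0.193,0],"rotation":[0.824,0,0],"grip":85},{"linear":[0.42,-0.193,0],"rotation":[0.824,0,0],"grip":85}]'
python3 - <<'E'
from rig import *
import cv2,numpy as np
for n in("wrist","side"):
    p,d=capture(n); cv2.imwrite(f"pics/{n}2.png",p[:,:,::-1])
print(sense()["joints"])
E
```

```text
time_s: 2.28
eef_pos: [420.8, 256.0, 104.5]
ee_rot: [0.696, -0.121, 0.697, 0.12]
force: [-0.7, -0.9, 0.2]
grip_width: 0.993
[ 3.07835245e-01  3.86651832e-01  1.75394762e+00 -4.39240339e-04
  1.00133013e+00 -3.41626817e-02]
```

View pics/wrist2.png

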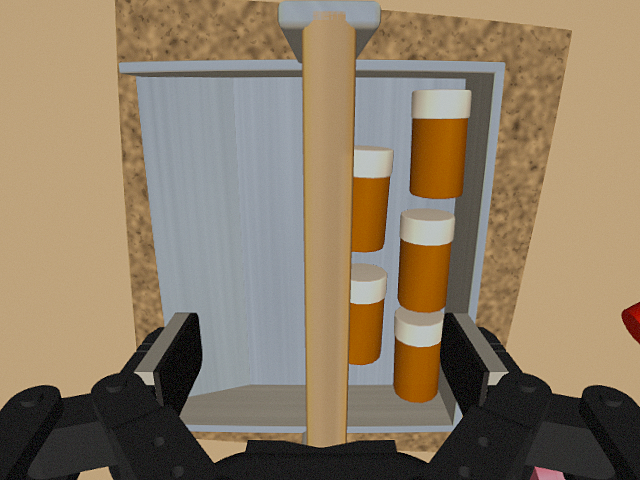

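View pics/side2.png

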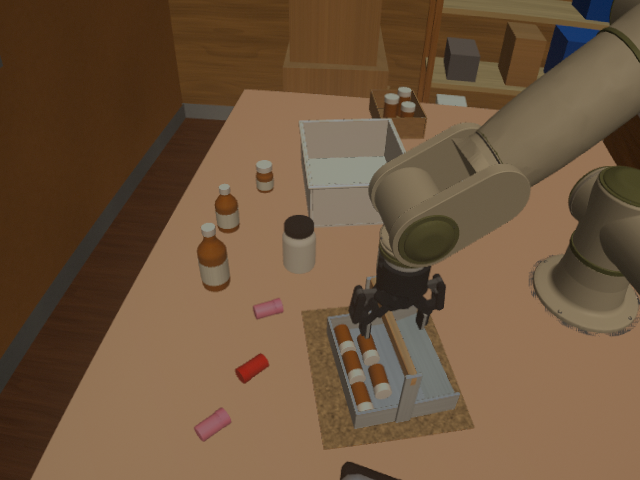

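The bar (cols 304–350) is centred between the pads (about 200 and 442) and the vials are undisturbed. Closing the gripper.

```bash
python3 -m jog '[{"linear":[0,0,0],"rotation":[0,0,0],"grip":60},{"linear":[0,0,0],"rotation":[0,0,0],"grip":40},{"linear":[0,0,0],"rotation":[0,0,0],"grip":25},{"linear":[0,0,0],"rotation":[0,0,0],"grip":15},{"linear":[0,0,0],"rotation":[0,0,0],"grip":5},{"linear":[0,0,0],"rotation":[0,0,0],"grip":5},{"linear":[0,0,0],"rotation":[0,0,0],"grip":5},{"linear":[0,0,0],"rotation":[0,0,0],"grip":5},{"linear":[0,0,0],"rotation":[0,0,0],"grip":5},{"linear":[0,0,0],"rotation":[0,0,0],"grip":5},{"linear":[0,0,0],"rotation":[0,0,0],"grip":5},{"linear":[0,0,0],"rotation":[0,0,0],"grip":5}]' 90
```

```text
time_s: 3.38
eef_pos: [421.6, 255.9, 105.5]
ee_rot: [0.697, -0.121, 0.697, 0.12]
force: [-0.2, -0.1, 5.0]
grip_width: 0.149
```

```bash
python3 -m jog '[{"linear":[-0.01,0,0],"rotation":[0,0,0],"grip":5},{"linear":[-0.02,0,0],"rotation":[0,0,0],"grip":5},{"linear":[-0.03,0,0],"rotation":[0,0,0],"grip":5},{"linear":[-0.05,0,0],"rotation":[0,0.02,0],"grip":5},{"linear":[-0.08,0,0],"rotation":[0,0.04,0],"grip":5},{"linear":[-0.12,0,0],"rotation":[0,0.06,0],"grip":5},{"linear":[-0.16,0,0],"rotation":[0,0.08,0],"grip":5},{"linear":[-0.21,0,0],"rotation":[0,0.1,0],"grip":5},{"linear":[-0.26,0,0],"rotation":[0,0.12,0],"grip":5},{"linear":[-0.31,0,0],"rotation":[0,0.14,0],"grip":5},{"linear":[-0.36,0,0],"rotation":[0,0.15,0],"grip":5},{"linear":[-0.41,0,0],"rotation":[0,0.15,0],"grip":5},{"linear":[-0.46,0,0],"rotation":[0,0.15,0],"grip":5},{"linear":[-0.51,0,0],"rotation":[0,0.15,0],"grip":5},{"linear":[-0.55,0,0],"rotation":[0,0.15,0],"grip":5},{"linear":[-0.58,0,0],"rotation":[0,0.15,0],"grip":5},{"linear":[-0.6,0,0],"rotation":[0,0.15,0],"grip":5},{"linear":[-0.62,0,0],"rotation":[0,0.15,0],"grip":5},{"linear":[-0.62,0,0],"rotation":[0,0.15,0],"grip":5}]'
python3 - <<'E'
from rig import *
import cv2,numpy as np
for n in("side",):
    p,d=capture(n); cv2.imwrite(f"pics/{n}3.png",p[:,:,::-1])
from scipy.spatial.transform import Rotation as R
s=sense(); A=R.from_quat(np.r_[s["ee_rot"][1:],s["ee_rot"][0]]).as_matrix(); print(s["eef_pos"],s["joints"],s["force"],s["grip_width"]);print(np.round(A,3))
E
```

```text
time_s: 4.97
eef_pos: [421.6, 256.1, 292.2]
ee_rot: [0.671, -0.125, 0.722, 0.116]
force: [0.1, -0.6, -5.4]
grip_width: 0.147
[421.49468465 256.01608396 291.51845371] [ 0.30931804  0.2469648   1.42967436 -0.00290353  1.53954317 -0.0326864 ] [ 0.25445411 -0.32724426 -4.87168089] 0.14668685776673357
[[-0.07  -0.336  0.939]
 [-0.025  0.942  0.335]
 [-0.997 -0.    -0.075]]
```

View pics/side3.png

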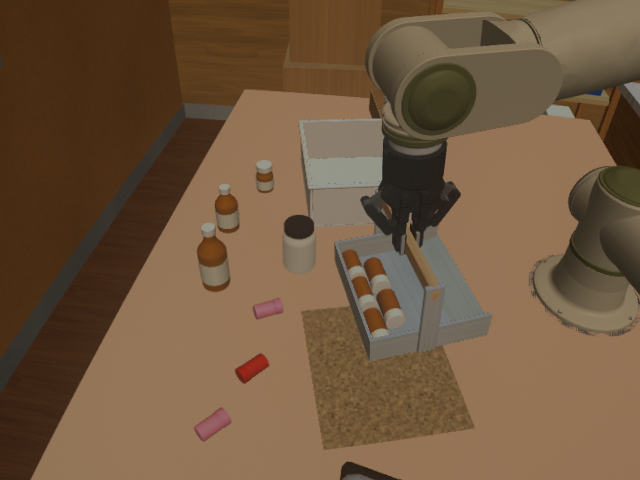

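The tray is held firmly and lip-up by about 4°, with all five vials against the back wall. Now I'll carry it towards the tub in two smooth legs.

```bash
python3 -m jog '[{"linear":[0,-0.005,0],"rotation":[0,0,0],"grip":5},{"linear":[0,-0.02,0],"rotation":[0,0,0],"grip":5},{"linear":[0,-0.042,0.003],"rotation":[0,0,0],"grip":5},{"linear":[0,-0.075,0.005],"rotation":[0.01,0,0],"grip":5},{"linear":[0,-0.115,0.007],"rotation":[0.02,0,0],"grip":5},{"linear":[0,-0.166,0.01],"rotation":[0.03,0,0],"grip":5},{"linear":[0,-0.22,0.013],"rotation":[0.04,0,0],"grip":5},{"linear":[0,-0.28,0.017],"rotation":[0.05,0,0],"grip":5},{"linear":[-0.002,-0.34,0.02],"rotation":[0.06,0,0],"grip":5},{"linear":[-0.002,-0.405,0.025],"rotation":[0.07,0,0],"grip":5},{"linear":[-0.002,-0.47,0.03],"rotation":[0.08,0,0],"grip":5},{"linear":[-0.003,-0.535,0.034],"rotation":[0.09,0,0],"grip":5},{"linear":[-0.003,-0.6,0.037],"rotation":[0.1,0,0],"grip":5},{"linear":[-0.003,-0.665,0.041],"rotation":[0.11,0,0],"grip":5},{"linear":[-0.004,-0.725,0.045],"rotation":[0.115,0,0],"grip":5},{"linear":[-0.004,-0.78,0.048],"rotation":[0.12,0,0],"grip":5},{"linear":[-0.004,-0.83,0.051],"rotation":[0.12,0,0],"grip":5},{"linear":[-0.004,-0.872,0.054],"rotation":[0.12,0,0],"grip":5},{"linear":[-0.004,-0.905,0.056],"rotation":[0.12,0,0],"grip":5},{"linear":[-0.004,-0.923,0.057],"rotation":[0.12,0,0],"grip":5}]'
python3 - <<'E'
from rig import *
import cv2,numpy as np
for n in("side",):
    p,d=capture(n); cv2.imwrite(f"pics/{n}4.png",p[:,:,::-1])
from scipy.spatial.transform import Rotation as R
s=sense(); A=R.from_quat(np.r_[s["ee_rot"][1:],s["ee_rot"][0]]).as_matrix(); print(s["time_s"],s["eef_pos"],s["joints"],s["force"],s["grip_width"]);print(np.round(A,3))
w=np.array([640,-258,291])-s["eef_pos"]; print((A.T@w)/300, "yaw",np.degrees(np.arctan2(A[1,2],A[0,2])))
E
```

```text
time_s: 6.68
eef_pos: [530.9, -0.4, 291.3]
ee_rot: [0.674, -0.104, 0.726, 0.094]
force: [0.9, -0.3, -4.2]
grip_width: 0.149
6.7333 [531.04336128  -0.63887394 291.33634059] [-0.20262323  0.33277375  1.31690579 -0.03941485  1.55569333 -0.48179383] [-0.73095431 -0.77079665 -5.32798955] 0.14591686776198923
[[-0.07  -0.278  0.958]
 [-0.026  0.961  0.276]
 [-0.997 -0.005 -0.075]]
[-0.002299   -0.92494751  0.11097672] yaw 16.090123613904954
```

View pics/side4.png

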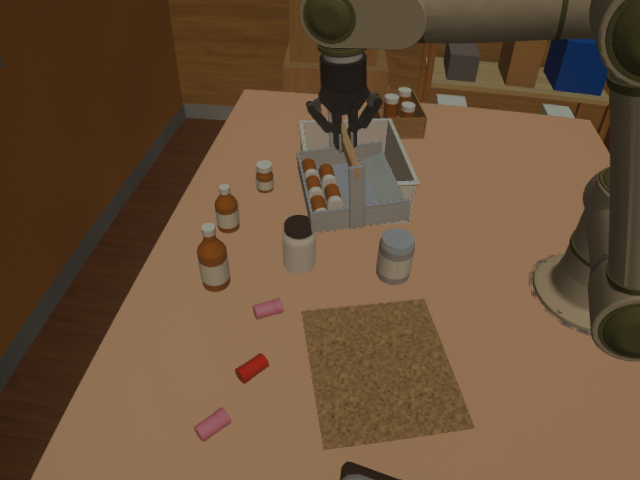

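All five vials are still in the tray and the rest of the scene is unchanged. Second leg.

```bash
python3 -m jog '[{"linear":[0,-0.005,0],"rotation":[0,0,0],"grip":5},{"linear":[0,-0.02,0.002],"rotation":[0,0,0],"grip":5},{"linear":[0,-0.042,0.005],"rotation":[0,0,0],"grip":5},{"linear":[0,-0.075,0.009],"rotation":[0.01,0,0],"grip":5},{"linear":[0,-0.115,0.014],"rotation":[0.02,0,0],"grip":5},{"linear":[0,-0.166,0.02],"rotation":[0.03,0,0],"grip":5},{"linear":[0,-0.22,0.026],"rotation":[0.04,0,0],"grip":5},{"linear":[0,-0.28,0.034],"rotation":[0.05,0,0],"grip":5},{"linear":[0,-0.34,0.041],"rotation":[0.06,0,0],"grip":5},{"linear":[0,-0.405,0.048],"rotation":[0.07,0,0],"grip":5},{"linear":[0,-0.47,0.056],"rotation":[0.08,0,0],"grip":5},{"linear":[0,-0.535,0.064],"rotation":[0.09,0,0],"grip":5},{"linear":[0,-0.6,0.072],"rotation":[0.1,0,0],"grip":5},{"linear":[0,-0.665,0.08],"rotation":[0.1,0,0],"grip":5},{"linear":[-0.002,-0.725,0.087],"rotation":[0.1,0,0],"grip":5},{"linear":[-0.002,-0.78,0.094],"rotation":[0.1,0,0],"grip":5},{"linear":[-0.002,-0.83,0.1],"rotation":[0.1,0,0],"grip":5},{"linear":[-0.002,-0.872,0.105],"rotation":[0.1,0,0],"grip":5},{"linear":[-0.002,-0.905,0.109],"rotation":[0.1,0,0],"grip":5},{"linear":[-0.002,-0.923,0.111],"rotation":[0.1,0,0],"grip":5}]'
cat > plan.py <<'E'
from rig import *
import cv2,numpy as np,sys
from scipy.spatial.transform import Rotation as R
s=sense(); A=R.from_quat(np.r_[s["ee_rot"][1:],s["ee_rot"][0]]).as_matrix()
print(s["time_s"],s["eef_pos"].round(1),s["joints"].round(3),s["force"].round(1),s["grip_width"].round(3))
z=A[:,2]; yaw=np.degrees(np.arctan2(z[1],z[0])); th=np.degrees(np.arcsin(z[2])); print("yaw",yaw,"tilt",th)
lip=s["eef_pos"]+A@np.array([79.5,0,-97]); print("lip",lip.round(1))
def target(lipt,yawt,tht):
    y=np.radians(yawt);t=np.radians(tht); ex=np.array([np.cos(y),np.sin(y),0]); ez=np.array([0,0,1.])
    Z=np.cos(t)*ex+np.sin(t)*ez; Y=np.array([-np.sin(y),np.cos(y),0]); X=np.cross(Y,Z)
    B=np.c_[X,Y,Z]; pos=np.array(lipt)-B@np.array([79.5,0,-97])
    return pos,(A.T@(pos-s["eef_pos"])/300).round(3),(R.from_matrix(A.T@B).as_rotvec()/.5).round(3)
E
python3 - <<'E'
from plan import *
for n in("side","scene"):
    p,d=capture(n); cv2.imwrite(f"pics/{n}5.png",p[:,:,::-1])
for th in range(-4,28,4): print(th,target([572,-286,162],13.2,th))
E
```

```text
time_s: 8.4
eef_pos: [639.8, -260.1, 289.8]
ee_rot: [0.676, -0.087, 0.728, 0.075]
force: [0.1, -0.4, -4.9]
grip_width: 0.147Traceback (most recent call last):
  File "<stdin>", line 1, in <module>
  File "plan.py", line 5, in <module>
    print(s["time_s"],s["eef_pos"].round(1),s["joints"].round(3),s["force"].round(1),s["grip_width"].round(3))
                                                                                     ^^^^^^^^^^^^^^^^^^^^^
AttributeError: 'float' object has no attribute 'round'
```

```bash
sed -i 's/s\["grip_width"\].round(3)/round(s["grip_width"],3)/' plan.py
python3 - <<'E'
from plan import *
for n in("side","scene"):
    p,d=capture(n); cv2.imwrite(f"pics/{n}5.png",p[:,:,::-1])
for th in range(-4,28,4): print(th,*target([572,-286,162],13.2,th))
E
```

```text
8.4 [ 639.8 -260.1  289.8] [-0.533  0.742  0.682 -0.059  1.766 -0.773] [ 0.1 -0.4 -4.9] 0.147
yaw 13.103217228194032 tilt -4.314376060559267
lip [ 540.  -284.   217.8]
-4 [ 671.6062272  -262.63757033  234.53996404] [ 0.176 -0.031  0.115] [-0.003 -0.011  0.017]
0 [ 666.43715358 -263.8499656   241.5       ] [ 0.154 -0.031  0.095] [-0.003 -0.151  0.017]
4 [ 660.80799164 -265.17027361  248.07271995] [ 0.134 -0.031  0.074] [-0.002 -0.29   0.017]
8 [ 654.74616609 -266.59206196  254.22610226] [ 0.115 -0.031  0.052] [-0.002 -0.43   0.017]
12 [ 648.28120954 -268.10840383  259.93016827] [ 0.098 -0.032  0.029] [-0.001 -0.569  0.017]
16 [ 641.44461861 -269.71191175  265.15712834] [ 0.082 -0.032  0.004] [-0.    -0.709  0.017]
20 [ 634.26970047 -271.39477361  269.88151726] [ 0.068 -0.032 -0.022] [ 0.    -0.849  0.018]
24 [ 626.79141061 -273.14879066  274.08031826] [ 0.056 -0.032 -0.048] [ 0.001 -0.988  0.018]
```

View pics/side5.png

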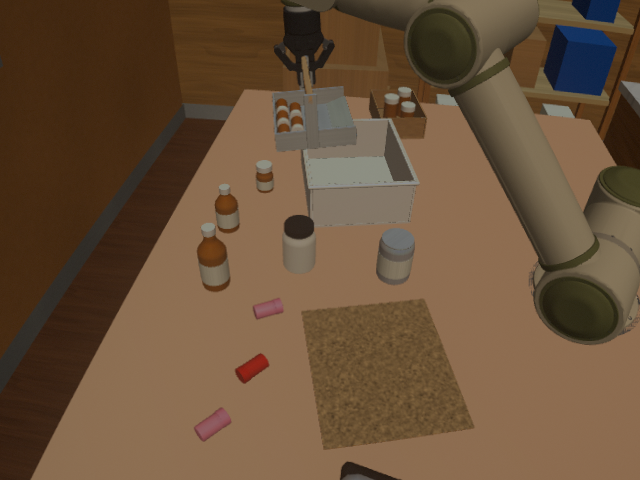

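View pics/scene5.png

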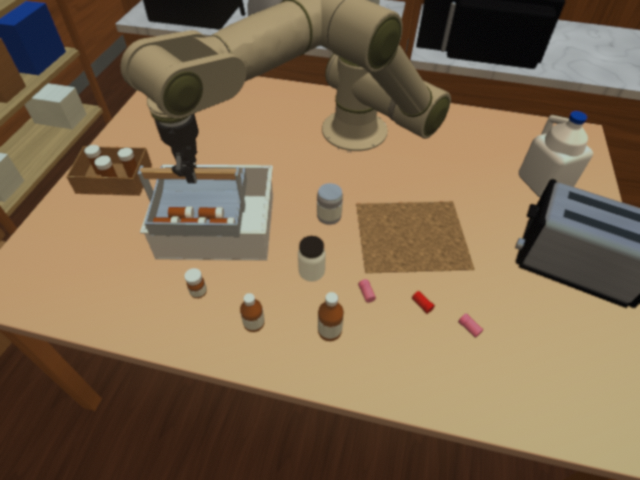

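Tray is over the tub's far half with all five vials in it, and nothing else has moved. I'll tilt slowly, pivoting about the lip.

```bash
python3 -m jog '[{"linear":[0.005,0,0.003],"rotation":[0,-0.02,0],"grip":5},{"linear":[0.015,-0.003,0.008],"rotation":[0,-0.05,0],"grip":5},{"linear":[0.03,-0.007,0.014],"rotation":[0,-0.09,0],"grip":5},{"linear":[0.045,-0.012,0.02],"rotation":[0,-0.13,0.005],"grip":5},{"linear":[0.06,-0.017,0.027],"rotation":[0,-0.18,0.008],"grip":5},{"linear":[0.074,-0.021,0.034],"rotation":[0,-0.23,0.01],"grip":5},{"linear":[0.088,-0.025,0.04],"rotation":[0,-0.28,0.012],"grip":5},{"linear":[0.1,-0.028,0.046],"rotation":[0,-0.33,0.014],"grip":5},{"linear":[0.108,-0.03,0.05],"rotation":[0,-0.37,0.015],"grip":5},{"linear":[0.113,-0.031,0.052],"rotation":[0,-0.4,0.016],"grip":5},{"linear":[0.115,-0.031,0.052],"rotation":[0,-0.42,0.017],"grip":5},{"linear":[0.115,-0.031,0.052],"rotation":[0,-0.43,0.017],"grip":5}]'
python3 - <<'E'
from plan import *
for n in("scene",):
    p,d=capture(n); cv2.imwrite(f"pics/{n}6.png",cv2.resize(p[120:300,80:320,::-1],None,fx=3,fy=3))
for th in range(8,38,4): print(th,*target([572,-286,162],13.2,th))
E
```

```text
time_s: 9.5
eef_pos: [654.3, -265.3, 254.4]
ee_rot: [0.75, -0.075, 0.651, 0.087]
force: [-0.0, 0.2, -4.6]
grip_width: 0.148
9.5 [ 654.3 -265.3  254.4] [-0.588  0.662  0.912  0.103  1.472 -0.824] [-0.   0.2 -4.6] 0.148
yaw 13.180658457340186 tilt 8.038752005218019
lip [ 571.6 -284.6  162.2]
8 [ 654.74616609 -266.59206196  254.22610226] [ 0.001 -0.005  0.   ] [-0.001  0.001 -0.   ]
12 [ 648.28120954 -268.10840383  259.93016827] [-0.021 -0.005 -0.019] [-0.001 -0.138 -0.   ]
16 [ 641.44461861 -269.71191175  265.15712834] [-0.042 -0.005 -0.04 ] [-0.001 -0.278 -0.   ]
20 [ 634.26970047 -271.39477361  269.88151726] [-0.061 -0.005 -0.062] [-0.001 -0.418 -0.   ]
24 [ 626.79141061 -273.14879066  274.08031826] [-0.078 -0.005 -0.085] [-0.001 -0.557 -0.   ]
28 [ 619.04618251 -274.96541751  277.73307522] [-0.094 -0.005 -0.11 ] [-0.001 -0.697 -0.   ]
32 [ 611.07175014 -276.83580374  280.82199228] [-0.108 -0.005 -0.135] [-0.001 -0.836 -0.   ]
36 [ 602.90696412 -278.75083701  283.33202053] [-0.12  -0.005 -0.162] [-0.001 -0.976 -0.   ]
```

View pics/scene6.png

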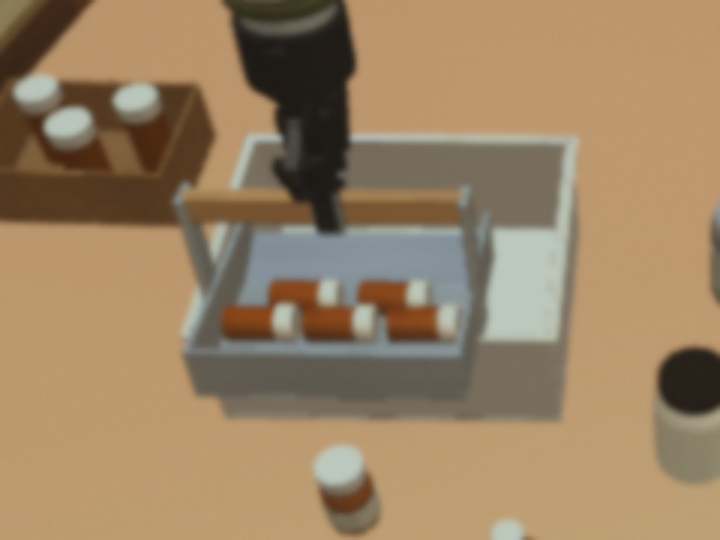

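```bash
python3 -m jog '[{"linear":[-0.002,-0.002,-0.002],"rotation":[0,-0.015,0],"grip":5},{"linear":[-0.006,-0.005,-0.006],"rotation":[0,-0.04,0],"grip":5},{"linear":[-0.011,-0.005,-0.01],"rotation":[0,-0.07,0],"grip":5},{"linear":[-0.016,-0.005,-0.014],"rotation":[0,-0.105,0],"grip":5},{"linear":[-0.021,-0.005,-0.019],"rotation":[0,-0.138,0],"grip":5},{"linear":[-0.026,-0.005,-0.024],"rotation":[0,-0.173,0],"grip":5},{"linear":[-0.032,-0.005,-0.029],"rotation":[0,-0.208,0],"grip":5},{"linear":[-0.037,-0.005,-0.034],"rotation":[0,-0.243,0],"grip":5},{"linear":[-0.042,-0.005,-0.04],"rotation":[0,-0.278,0],"grip":5},{"linear":[-0.045,-0.005,-0.044],"rotation":[0,-0.3,0],"grip":5},{"linear":[-0.047,-0.005,-0.046],"rotation":[0,-0.315,0],"grip":5},{"linear":[-0.047,-0.005,-0.046],"rotation":[0,-0.315,0],"grip":5},{"linear":[-0.047,-0.005,-0.046],"rotation":[0,-0.315,0],"grip":5},{"linear":[-0.047,-0.005,-0.046],"rotation":[0,-0.315,0],"grip":5},{"linear":[-0.047,-0.005,-0.046],"rotation":[0,-0.315,0],"grip":5},{"linear":[-0.047,-0.005,-0.046],"rotation":[0,-0.315,0],"grip":5}]'
python3 - <<'E'
from plan import *
for n in("scene",):
    p,d=capture(n); cv2.imwrite(f"pics/{n}7.png",cv2.resize(p[120:300,80:320,::-1],None,fx=3,fy=3))
for th in range(16,54,4): print(th,*target([572,-286,162],13.2,th))
E
```

```text
time_s: 10.88
eef_pos: [639.6, -270.3, 266.5]
ee_rot: [0.799, -0.068, 0.59, 0.092]
force: [0.3, -0.2, -3.8]
grip_width: 0.147
10.8833 [ 639.6 -270.3  266.5] [-0.653  0.553  1.082  0.236  1.322 -0.921] [ 0.3 -0.2 -3.8] 0.147
yaw 13.191101575822724 tilt 17.067124845862676
lip [ 572.1 -286.1  162.1]
16 [ 641.44461861 -269.71191175  265.15712834] [0.006 0.001 0.005] [-0.     0.037  0.   ]
20 [ 634.26970047 -271.39477361  269.88151726] [-0.016  0.001 -0.014] [-0.    -0.102  0.   ]
24 [ 626.79141061 -273.14879066  274.08031826] [-0.037  0.001 -0.035] [-0.    -0.242  0.   ]
28 [ 619.04618251 -274.96541751  277.73307522] [-0.056  0.001 -0.056] [-0.    -0.382  0.   ]
32 [ 611.07175014 -276.83580374  280.82199228] [-0.074  0.001 -0.079] [-0.    -0.521  0.   ]
36 [ 602.90696412 -278.75083701  283.33202053] [-0.09   0.001 -0.104] [-0.    -0.661  0.   ]
40 [ 594.59160249 -280.70118747  285.25093137] [-0.105  0.001 -0.129] [-0.    -0.801  0.   ]
44 [ 586.16617683 -282.67735322  286.56937606] [-0.118  0.001 -0.155] [-0.   -0.94  0.  ]
48 [ 577.67173499 -284.66970657  287.28093128] [-0.128  0.001 -0.182] [-0.   -1.08  0.  ]
52 [ 569.14966102 -286.66854097  287.38213039] [-0.137  0.001 -0.21 ] [-0.    -1.219  0.   ]
```

View pics/scene7.png

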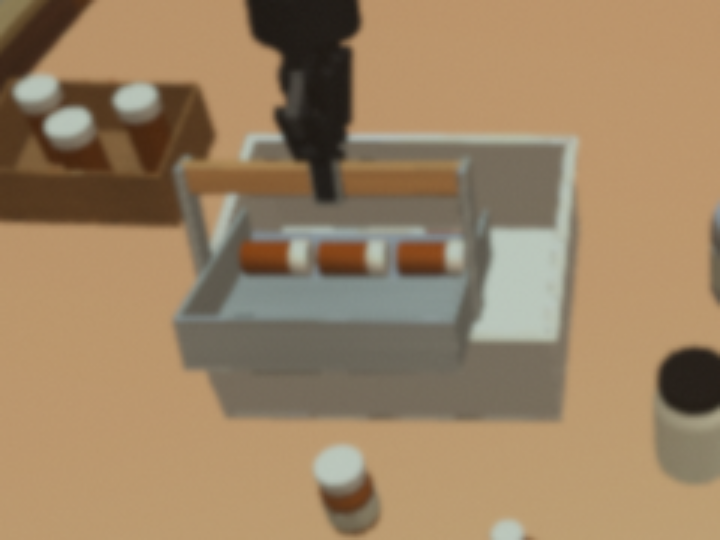

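At 17° three vials remain on the ramp and two have already gone over. I'll keep tilting.

```bash
python3 -m jog '[{"linear":[-0.008,0,-0.007],"rotation":[0,-0.05,0],"grip":5},{"linear":[-0.016,0,-0.014],"rotation":[0,-0.102,0],"grip":5},{"linear":[-0.027,0,-0.024],"rotation":[0,-0.172,0],"grip":5},{"linear":[-0.037,0,-0.035],"rotation":[0,-0.242,0],"grip":5},{"linear":[-0.047,0,-0.045],"rotation":[0,-0.312,0],"grip":5},{"linear":[-0.056,0,-0.056],"rotation":[0,-0.382,0],"grip":5},{"linear":[-0.065,0,-0.067],"rotation":[0,-0.452,0],"grip":5},{"linear":[-0.074,0,-0.079],"rotation":[0,-0.521,0],"grip":5},{"linear":[-0.082,0,-0.091],"rotation":[0,-0.591,0],"grip":5},{"linear":[-0.09,0,-0.104],"rotation":[0,-0.661,0],"grip":5},{"linear":[-0.098,0,-0.116],"rotation":[0,-0.731,0],"grip":5},{"linear":[-0.105,0,-0.129],"rotation":[0,-0.801,0],"grip":5},{"linear":[-0.112,0,-0.142],"rotation":[0,-0.87,0],"grip":5},{"linear":[-0.118,0,-0.155],"rotation":[0,-0.94,0],"grip":5},{"linear":[-0.118,0,-0.155],"rotation":[0,-0.94,0],"grip":5},{"linear":[-0.118,0,-0.155],"rotation":[0,-0.94,0],"grip":5},{"linear":[-0.118,0,-0.155],"rotation":[0,-0.94,0],"grip":5},{"linear":[-0.118,0,-0.155],"rotation":[0,-0.94,0],"grip":5}]'
python3 - <<'E'
from plan import *
for n in("scene","side"):
    p,d=capture(n); p=p[120:300,80:320] if n=="scene" else p[0:240,200:520]
    cv2.imwrite(f"pics/{n}8.png",cv2.resize(p[:,:,::-1],None,fx=2.5,fy=2.5))
E
```

```text
time_s: 12.43
eef_pos: [586.6, -282.7, 287.0]
ee_rot: [0.914, -0.045, 0.388, 0.106]
force: [-0.4, -0.1, -4.1]
grip_width: 0.144
12.4333 [ 586.6 -282.7  287. ] [-0.886  0.326  1.522  0.798  1.058 -1.441] [-0.4 -0.1 -4.1] 0.144
yaw 13.262285853094465 tilt 43.96834502013162
lip [ 572.4 -286.1  162.4]
```

View pics/scene8.png

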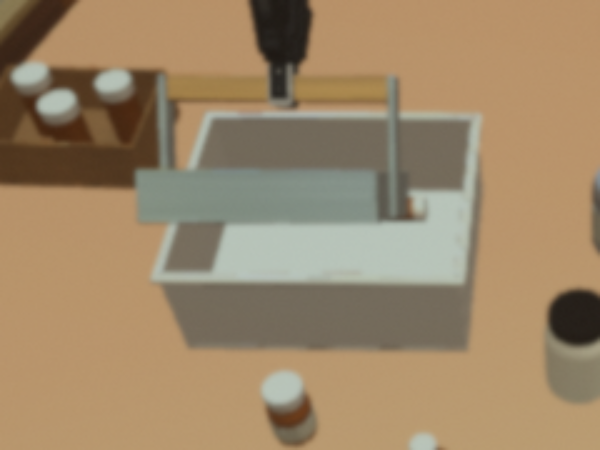

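View pics/side8.png

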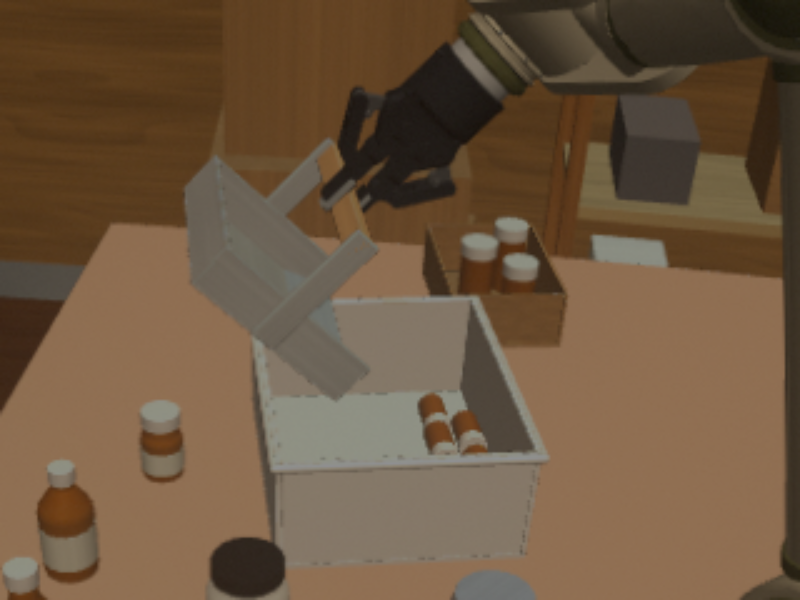

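The tray appears empty at 44°, with vials lying on the tub floor by the near wall. I'll level it along the reverse path and raise it, then count.

```bash
python3 - <<'E'
from plan import *
for i,th in enumerate([40,36,32,28,24,20,16,12]): print(th,*target([572-3*i,-286,162+6*i],13.2,th))
E
```

```text
12.5333 [ 586.5 -282.7  286.9] [-0.886  0.326  1.523  0.798  1.058 -1.441] [ 0.6  0.9 -3.7] 0.148
yaw 13.242682485553754 tilt 43.97935519439183
lip [ 572.3 -286.   162.3]
40 [ 594.59160249 -280.70118747  285.25093137] [0.023 0.    0.016] [0.001 0.139 0.   ]
36 [ 599.90696412 -278.75083701  289.33202053] [0.026 0.002 0.039] [0.001 0.279 0.   ]
32 [ 605.07175014 -276.83580374  292.82199228] [0.031 0.005 0.06 ] [0.001 0.418 0.   ]
28 [ 610.04618251 -274.96541751  295.73307522] [0.036 0.007 0.08 ] [0.001 0.558 0.   ]
24 [ 614.79141061 -273.14879066  298.08031826] [0.042 0.009 0.097] [0.001 0.697 0.   ]
20 [ 619.26970047 -271.39477361  299.88151726] [0.049 0.012 0.113] [0.001 0.837 0.   ]
16 [ 623.44461861 -269.71191175  301.15712834] [0.056 0.014 0.126] [0.001 0.977 0.   ]
12 [ 627.28120954 -268.10840383  301.93016827] [0.063 0.016 0.138] [1.000e-03 1.116e+00 0.000e+00]
```

```bash
python3 -m jog '[{"linear":[0.01,0,0.007],"rotation":[0,0.06,0],"grip":5},{"linear":[0.023,0,0.016],"rotation":[0,0.139,0],"grip":5},{"linear":[0.025,0.001,0.028],"rotation":[0,0.21,0],"grip":5},{"linear":[0.026,0.002,0.039],"rotation":[0,0.279,0],"grip":5},{"linear":[0.028,0.003,0.05],"rotation":[0,0.35,0],"grip":5},{"linear":[0.031,0.005,0.06],"rotation":[0,0.418,0],"grip":5},{"linear":[0.033,0.006,0.07],"rotation":[0,0.49,0],"grip":5},{"linear":[0.036,0.007,0.08],"rotation":[0,0.558,0],"grip":5},{"linear":[0.039,0.008,0.089],"rotation":[0,0.63,0],"grip":5},{"linear":[0.042,0.009,0.097],"rotation":[0,0.697,0],"grip":5},{"linear":[0.045,0.01,0.105],"rotation":[0,0.77,0],"grip":5},{"linear":[0.049,0.012,0.113],"rotation":[0,0.837,0],"grip":5},{"linear":[0.053,0.013,0.12],"rotation":[0,0.91,0],"grip":5},{"linear":[0.056,0.014,0.126],"rotation":[0,0.977,0],"grip":5},{"linear":[0.056,0.014,0.126],"rotation":[0,0.98,0],"grip":5}]'
python3 - <<'E'
from plan import *
for n in("scene","side"):
    p,d=capture(n); p=p[120:300,80:320] if n=="scene" else p[0:240,200:520]
    cv2.imwrite(f"pics/{n}9.png",cv2.resize(p[:,:,::-1],None,fx=2.5,fy=2.5))
t=s["eef_pos"]; 
for q in ([580,-130,297],[531,0,297]):
  y=np.radians(17);Z=np.array([np.cos(y),np.sin(y),0]);Y=np.array([-np.sin(y),np.cos(y),0]);B=np.c_[np.cross(Y,Z),Y,Z]
  print(A.T@(np.array(q)-t)/300, R.from_matrix(A.T@B).as_rotvec()/.5)
E
```

```text
time_s: 13.78
eef_pos: [624.5, -268.9, 301.1]
ee_rot: [0.793, -0.07, 0.599, 0.092]
force: [1.0, 0.5, -3.4]
grip_width: 0.147
13.7833 [ 624.5 -268.9  301.1] [-0.66   0.516  1.049  0.217  1.404 -0.91 ] [ 1.   0.5 -3.4] 0.147
yaw 13.302469092592103 tilt 15.877705978363117
lip [ 554.8 -285.4  198.1]
[ 0.00267342  0.48473246 -0.04002806] [-0.12839502  0.55400822  0.01898747]
[-0.01379022  0.94401157 -0.09701229] [-0.12839502  0.55400822  0.01898747]
```

View pics/scene9.png

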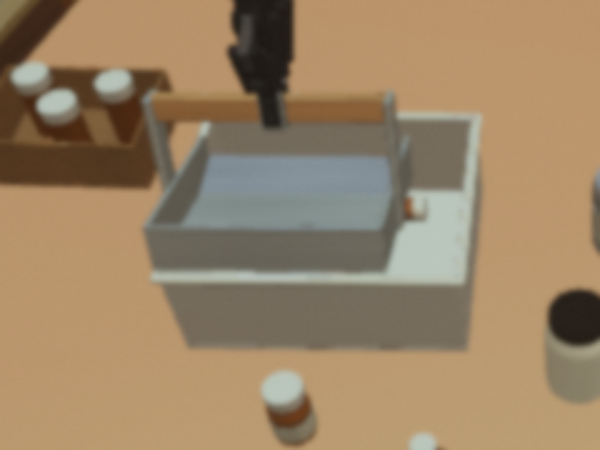

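View pics/side9.png

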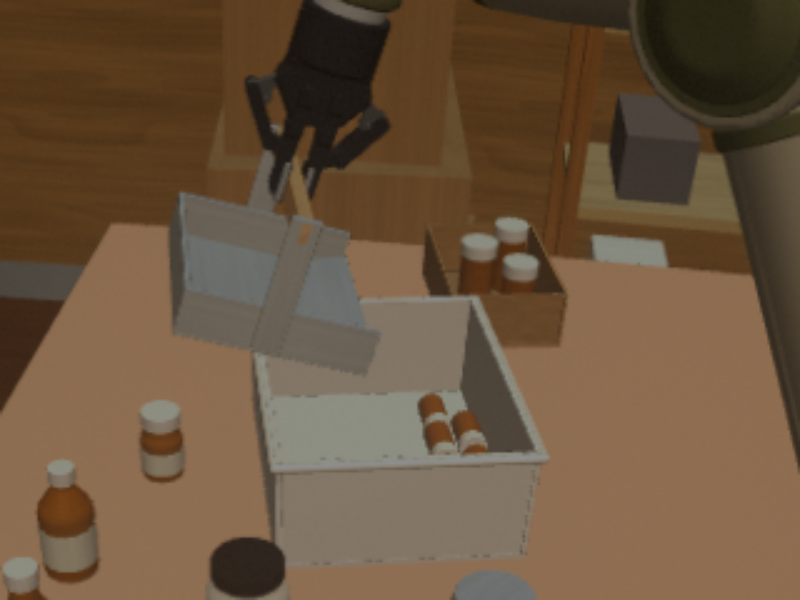

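The tray is empty and the tub is upright. Carrying the tray back.

```bash
python3 -m jog '[{"linear":[0,0.01,0],"rotation":[0,0.04,0],"grip":5},{"linear":[0,0.03,-0.002],"rotation":[0,0.08,0],"grip":5},{"linear":[0,0.07,-0.005],"rotation":[-0.01,0.13,0],"grip":5},{"linear":[0,0.13,-0.01],"rotation":[-0.02,0.19,0],"grip":5},{"linear":[0,0.2,-0.02],"rotation":[-0.03,0.25,0],"grip":5},{"linear":[0,0.28,-0.03],"rotation":[-0.04,0.31,0.01],"grip":5},{"linear":[0,0.37,-0.035],"rotation":[-0.05,0.37,0.01],"grip":5},{"linear":[0,0.46,-0.04],"rotation":[-0.06,0.43,0.01],"grip":5},{"linear":[-0.003,0.55,-0.05],"rotation":[-0.08,0.48,0.02],"grip":5},{"linear":[-0.006,0.64,-0.06],"rotation":[-0.09,0.52,0.02],"grip":5},{"linear":[-0.008,0.73,-0.07],"rotation":[-0.1,0.55,0.02],"grip":5},{"linear":[-0.01,0.81,-0.08],"rotation":[-0.12,0.554,0.019],"grip":5},{"linear":[-0.012,0.87,-0.09],"rotation":[-0.128,0.554,0.019],"grip":5},{"linear":[-0.013,0.91,-0.095],"rotation":[-0.128,0.554,0.019],"grip":5},{"linear":[-0.014,0.935,-0.097],"rotation":[-0.128,0.554,0.019],"grip":5},{"linear":[-0.014,0.944,-0.097],"rotation":[-0.128,0.554,0.019],"grip":5}]'
python3 - <<'E'
from plan import *
p,d=capture("side"); cv2.imwrite("pics/side10.png",p[:,:,::-1])
t=s["eef_pos"]
y=np.radians(16.5);Z=np.array([np.cos(y),np.sin(y),0]);Y=np.array([-np.sin(y),np.cos(y),0]);B=np.c_[np.cross(Y,Z),Y,Z]
print(A.T@(np.array([431,241,297])-t)/300, R.from_matrix(A.T@B).as_rotvec()/.5)
E
```

```text
time_s: 15.22
eef_pos: [530.1, 0.6, 297.2]
ee_rot: [0.7, -0.104, 0.699, 0.105]
force: [-0.0, -0.7, -3.9]
grip_width: 0.149
15.2167 [530.1   0.6 297.2] [-2.210e-01  2.850e-01  1.364e+00  1.000e-03  1.491e+00 -5.170e-01] [-0.  -0.7 -3.9] 0.149
yaw 17.00341829961959 tilt 0.09533127520523454
lip [437.5 -27.7 217.5]
[ 5.23453528e-04  8.62918357e-01 -8.16298942e-02] [ 0.01757287  0.00332629 -0.00032746]
```

View pics/side10.png

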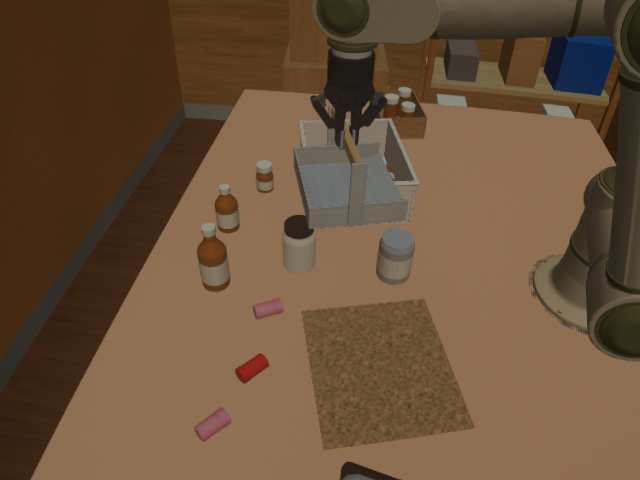

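```bash
python3 -m jog '[{"linear":[0,0.01,0],"rotation":[0,0,0],"grip":5},{"linear":[0,0.03,-0.002],"rotation":[0,0,0],"grip":5},{"linear":[0,0.07,-0.006],"rotation":[0.005,0,0],"grip":5},{"linear":[0,0.13,-0.012],"rotation":[0.01,0,0],"grip":5},{"linear":[0,0.2,-0.02],"rotation":[0.015,0,0],"grip":5},{"linear":[0,0.28,-0.027],"rotation":[0.018,0,0],"grip":5},{"linear":[0,0.37,-0.035],"rotation":[0.018,0,0],"grip":5},{"linear":[0,0.46,-0.043],"rotation":[0.018,0,0],"grip":5},{"linear":[0,0.55,-0.052],"rotation":[0.018,0,0],"grip":5},{"linear":[0,0.64,-0.06],"rotation":[0.018,0,0],"grip":5},{"linear":[0,0.72,-0.068],"rotation":[0.018,0,0],"grip":5},{"linear":[0,0.78,-0.074],"rotation":[0.018,0,0],"grip":5},{"linear":[0,0.83,-0.078],"rotation":[0.018,0,0],"grip":5},{"linear":[0,0.855,-0.081],"rotation":[0.018,0.003,0],"grip":5},{"linear":[0,0.863,-0.082],"rotation":[0.018,0.003,0],"grip":5},{"linear":[0,0.863,-0.082],"rotation":[0.018,0.003,0],"grip":5}]'
python3 - <<'E'
from plan import *
from h import cloud
c=calibration("side");p,d=capture("side"); cv2.imwrite("pics/side11.png",p[:,:,::-1])
P=cloud("side",d,c); t=s["eef_pos"]
k=(d>0)&(P[...,2]>160)&(np.hypot(*(P[...,:2]-t[:2]).transpose(2,0,1))<140)
# tray floor flatness: blueish floor points below handle
X=P[k&(P[...,2]<225)&(p[...,0].astype(int)-p[...,2]<10)]
L=(X-t)@A; print("tray-frame z (100-Lx) vs x bins")
for a in range(-100,90,20):
    m=(L[:,2]>a)&(L[:,2]<a+20)&(np.abs(L[:,1])<85)
    if m.sum()>20: print(a,m.sum(),np.median(101.5-L[m,0]))
E
```

```text
time_s: 16.6
eef_pos: [431.0, 240.8, 297.1]
ee_rot: [0.7, -0.101, 0.7, 0.101]
force: [-0.4, -0.3, -4.1]
grip_width: 0.148
16.6 [431.  240.8 297.1] [ 0.272  0.202  1.469  0.     1.47  -0.016] [-0.4 -0.3 -4.1] 0.148
yaw 16.49309056003818 tilt 0.0054194708558402685
lip [338.  213.3 217.5]
tray-frame z (100-Lx) vs x bins
-100 839 19.7567431248915
-80 837 13.885437444473126
-60 220 7.400342907333773
-40 476 5.604102607697776
-20 774 5.9129247602861525
0 854 5.802870940502544
20 876 5.832297627498555
40 881 5.811949580085653
60 262 5.6601870177547156
```

View pics/side11.png

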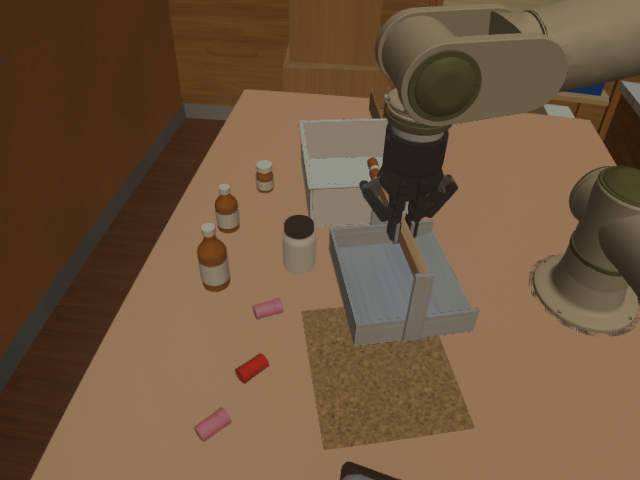

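Tray is level (floor flat at about 5.8 mm) and over the mat. Lowering to just above contact, then touching down.

```bash
python3 -m jog '[{"linear":[0.02,0,0],"rotation":[0,0,0],"grip":5},{"linear":[0.06,0,0],"rotation":[0,0,0],"grip":5},{"linear":[0.11,0,0],"rotation":[0,0,0],"grip":5},{"linear":[0.17,0,0],"rotation":[0,0,0],"grip":5},{"linear":[0.23,0,0],"rotation":[0,0,0],"grip":5},{"linear":[0.29,0,0],"rotation":[0,0,0],"grip":5},{"linear":[0.35,0,0],"rotation":[0,0,0],"grip":5},{"linear":[0.41,0,0],"rotation":[0,0,0],"grip":5},{"linear":[0.47,0,0],"rotation":[0,0,0],"grip":5},{"linear":[0.52,0,0],"rotation":[0,0,0],"grip":5},{"linear":[0.56,0,0],"rotation":[0,0,0],"grip":5},{"linear":[0.59,0,0],"rotation":[0,0,0],"grip":5},{"linear":[0.605,0,0],"rotation":[0,0,0],"grip":5},{"linear":[0.615,0,0],"rotation":[0,0,0],"grip":5},{"linear":[0.622,0,0],"rotation":[0,0,0],"grip":5},{"linear":[0.628,0,0],"rotation":[0,0,0],"grip":5},{"linear":[0.632,0,0],"rotation":[0,0,0],"grip":5},{"linear":[0.635,0,0],"rotation":[0,0,0],"grip":5},{"linear":[0.635,0,0],"rotation":[0,0,0],"grip":5}]'
```

```text
time_s: 18.23
eef_pos: [431.4, 240.4, 106.6]
ee_rot: [0.7, -0.101, 0.7, 0.101]
force: [0.2, 0.3, -3.3]
grip_width: 0.146
```

```bash
python3 -m jog '[{"linear":[0.002,0,0],"rotation":[0,0,0],"grip":5},{"linear":[0.004,0,0],"rotation":[0,0,0],"grip":5},{"linear":[0.005,0,0],"rotation":[0,0,0],"grip":5},{"linear":[0.005,0,0],"rotation":[0,0,0],"grip":5}]'
```

```text
time_s: 18.57
eef_pos: [431.6, 240.5, 105.6]
ee_rot: [0.7, -0.101, 0.699, 0.101]
force: [-0.8, 0.5, 1.8]
grip_width: 0.145
```

Contact made: the force changed from -3.3 to +1.8 N at the grasp height. Opening the gripper.

```bash
python3 -m jog '[{"linear":[0,0,0],"rotation":[0,0,0],"grip":18},{"linear":[0,0,0],"rotation":[0,0,0],"grip":30},{"linear":[0,0,0],"rotation":[0,0,0],"grip":45},{"linear":[0,0,0],"rotation":[0,0,0],"grip":60},{"linear":[0,0,0],"rotation":[0,0,0],"grip":75},{"linear":[0,0,0],"rotation":[0,0,0],"grip":85},{"linear":[0,0,0],"rotation":[0,0,0],"grip":85},{"linear":[0,0,0],"rotation":[0,0,0],"grip":85},{"linear":[0,0,0],"rotation":[0,0,0],"grip":85},{"linear":[-0.05,0,0],"rotation":[0,0,0],"grip":85},{"linear":[-0.12,0,0],"rotation":[0,0,0],"grip":85},{"linear":[-0.2,0,0],"rotation":[0,0,0],"grip":85},{"linear":[-0.3,0,0],"rotation":[0,0,0],"grip":85},{"linear":[-0.4,0,0],"rotation":[0,0,0],"grip":85},{"linear":[-0.5,0,0],"rotation":[0,0,0],"grip":85},{"linear":[-0.6,0,0],"rotation":[0,0,0],"grip":85},{"linear":[-0.65,0,0],"rotation":[0,0,0],"grip":85},{"linear":[-0.65,0,0],"rotation":[0,0,0],"grip":85}]'
python3 - <<'E'
from plan import *
from h import cloud
for n in("side","scene","wrist"):
    c=calibration(n);p,d=capture(n); cv2.imwrite(f"pics/{n}12.png",p[:,:,::-1]); np.savez(n+"12.npz",p=p,d=d,T=c["world_from_camera"])
    P=cloud(n,d,c);x,y,z=P[...,0],P[...,1],P[...,2]; pi=p.astype(int)
    m=((d>0)&(z>129)&(z<145)&(np.hypot(x-431,y-241)<130)&(pi[...,0]-pi[...,2]>40)).astype(np.uint8)
    m=cv2.morphologyEx(m,cv2.MORPH_OPEN,np.ones((2,2)))>0
    if m.sum()>50: print(n,"bar",np.median(P[m],0),cv2.minAreaRect(P[m][:,:2].astype(np.float32)))
    f=(d>0)&(np.hypot(x-441,y-244)<55)&(z<30)&(pi[...,2]>pi[...,0]-5)
    if f.sum()>50:
        X=P[f];co=np.linalg.lstsq(np.c_[X[:,:2]-[441,244],np.ones(len(X))],X[:,2],rcond=None)[0]; print("floor tilt",co)
    t=(d>0)&(z>112)&(z<128)&(y<-120)&(y>-520)&(x>330)&(x<720)
    if t.sum()>100: print("tub",cv2.minAreaRect(P[t][:,:2].astype(np.float32)))
E
```

```text
time_s: 20.07
eef_pos: [432.3, 240.7, 304.0]
ee_rot: [0.702, -0.101, 0.697, 0.102]
force: [0.4, 0.3, 0.7]
grip_width: 0.995
20.0667 [432.3 240.7 304. ] [ 0.271  0.198  1.458 -0.     1.479 -0.017] [0.4 0.3 0.7] 0.995
yaw 16.46711208473594 tilt 0.42821325219413453
lip [339.8 213.4 223.8]
side bar [428.37145314 245.51793196 134.69137931] ((429.0862731933594, 412.7107849121094), (781.3900756835938, 84.57939147949219), 88.5076904296875)
floor tilt [-1.40063469e-03  1.42396163e-03  1.00197711e+01]
tub ((533.4046630859375, -293.4905090332031), (240.27886962890625, 313.86334228515625), 13.011862754821777)
scene bar [438.41154047 240.34478784 132.62237193] ((835.9249267578125, 165.92626953125), (181.70448303222656, 908.1939697265625), 79.40948486328125)
floor tilt [4.75421801e-04 1.70305004e-03 8.68475792e+00]
tub ((528.8585815429688, -296.08062744140625), (258.0780944824219, 314.588134765625), 13.323141098022461)
wrist bar [429.65075905 249.49031434 132.04491694] ((434.873046875, 237.00753784179688), (16.79533576965332, 207.69979858398438), 16.418720245361328)
floor tilt [ 3.19231292e-04 -5.98981264e-04  7.22309794e+00]
```

View pics/side12.png

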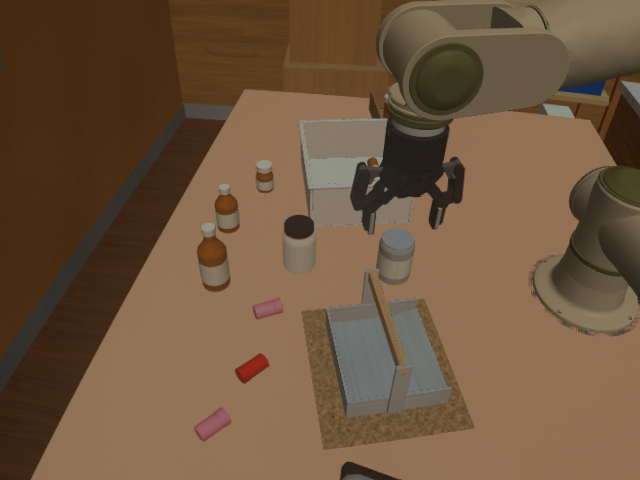

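View pics/scene12.png

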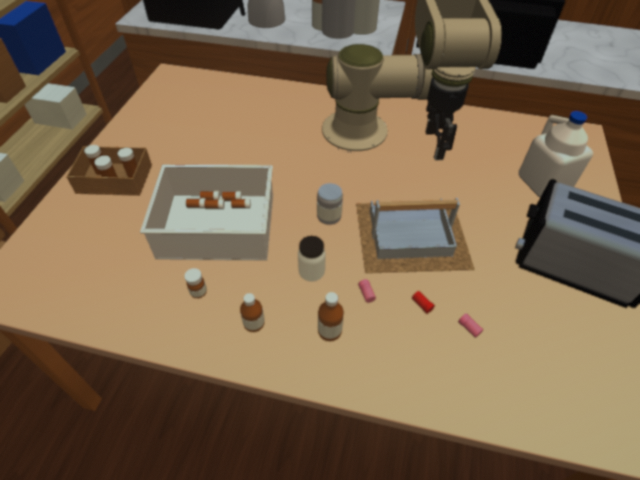

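The tray stands flat and centred on the mat, and the robot is clear. I'll count the vials in the tub before handing in.

```bash
python3 - <<'E'
import numpy as np,cv2
from h import cloud
q=np.load("scene12.npz");p=q["p"];P=cloud("scene",q["d"]);pi=p.astype(int)
cv2.imwrite("pics/tub12.png",cv2.resize(p[155:265,140:285,::-1],None,fx=5,fy=5,interpolation=cv2.INTER_CUBIC))
x,y,z=P[...,0],P[...,1],P[...,2]
m=(((pi[...,0]-pi[...,2])>60)&(y<-170)&(y>-430)&(x>400)&(x<650)&(z<110)&(z>3)).astype(np.uint8)
n,L,st,c=cv2.connectedComponentsWithStats(m)
for i in range(1,n):
    if st[i,4]>8: print(st[i],np.median(P[L==i],0).round())
E
```

```text
[200 191  18  16 181] [ 454. -344.   31.]
[222 192  23  14 168] [ 440. -277.   32.]
[186 199  13   7  83] [ 484. -383.   31.]
```

View pics/tub12.png

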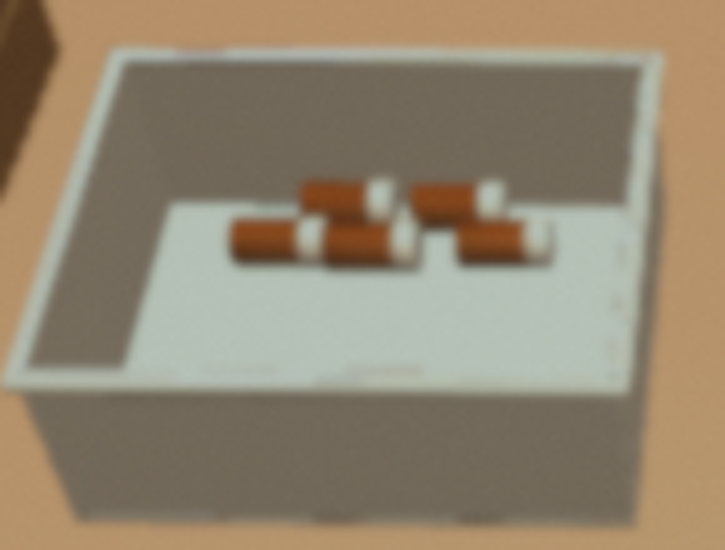

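All five vials lie on the tub floor, in two rows at about rows 200 and 243 of the crop.

```bash
python3 -c "
from rig import *
print(sense()['dq'].round(4)); print(finish_job())"
```

```text
[-0.0005  0.0088  0.0099 -0.0004  0.0021  0.0009]
the job is handed in; nothing more can be done
None
```

I lifted the tray by its handle, tipped all five vials into the tub and put the tray back on the mat. I let go and handed the job in at about 20 s of the 69 s allowed.

Last checks, from the pictures taken after letting go:
- **Vials:** all five lie on the tub floor, with tops about 31 mm high against the 115 mm limit. I counted them by eye. The colour mask merged touching vials and gave three blobs, so it did not confirm the count.
- **Tub:** its measured position in the scene view is within 2 mm of the start. The side view was about 6 mm off in x, partly because the arm was in the way.
- **Tray:** it stands flat, with a floor slope under 0.003 rad. At release the tool stood at (432, 241) mm and the mat centre measures (430, 242). The wrist camera's own bar fit gave a centre about 5 mm off. The side and scene camera bar fits picked up other wood-coloured points, so I discarded them.
- **Other things:** the tin, jar, bottles and pink and red look-alikes appear unmoved by eye. I did not re-measure them.
- **Gripper:** it was open and about 200 mm above the tray when I handed in.

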